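# File a hardwood block beside the index board in a packed rack

## Robot

A 6-joint arm with a two-finger parallel gripper is mounted at the origin on a cart in front of the work surface, level with it; the furniture and walls round the work are solid. World frame = base frame: x ahead of the robot, y to its left, z up, the work surface at z = 0. Lengths are in m, angles in rad, forces in N, time in s.
With the tool pointing down it reaches from about 0.3 to 0.875 m from the base axis. Payload 4.2 kg.
Tool frame: the origin (TCP) lies at the very end of the fingers, on their centre line; the grasp point (between the pads) lies robot.grip_point_offset behind it (robot.grip_point_offset is the distance from the TCP to the grasp point, in m); z points along the fingers, y is the line along which they close (so a half turn about z gives the same grasp; the last joint's range is limited). The gripper opens to 85 mm and grips with 20 to 120 N. Pads are 22 mm wide; open, the fingers measure 114 mm over their backs; the gripper's body (76 mm by 85 mm) begins 54 mm behind the grasp point. The pads swing forward as they close: fully open they stand 13 mm farther back than shut.
Start: joints at [1.09, 0.32, 1.565, -0, 1.257, -0.02], TCP at [0.256, 0.515, 0.211] pointing down, gripper open.
Joint ranges: [-3.11, 3.11], [-0.84, 2.01], [0.21, 2.61], [-1.34, 4.49], [0.05, 2.63], [-2.56, 2.56]. Speed limits (rad/s): [2.57, 2.57, 3.14, 3.14, 3.14, 3.14].

## Interface

Orientations are given as a rotation vector (axis times angle).
In Python, from cell import robot gives the robot as it stands.
- The arm moves only by the tool arm_command, never from a script. Its argument "commands" is a list of rows, each an object of numbers: "x", "y", "z": the shift along the world's x, y, z in mm; "wx", "wy", "wz": the turn, a rotation vector about the world's x, y, z in rad; "hand": the closure, from 0 (fully open) to 1 (shut). In form: [{"x": .., "y": .., "z": .., "wx": .., "wy": .., "wz": .., "hand": ..}, ...]. A call has 1 to 20 rows; each row shifts and turns the commanded pose from where the row before left it; what a row does not reach is not made up. A row lasts 1/8 s, in which the tool goes at most 62.5 mm and 10.7 degrees, less where a joint would pass 70% of its speed; a pose out of reach is approached as far as the arm can. A call with a gripper value outside its range is refused whole. The fingers move at their own pace and stop on an object; "newtons" is the grip in N (left out, the last holds). Time passes only in rows, so rows that do not move let the fingers close. It gives the time, the measured TCP pose, the force, the opening and the grip force at its end, in the units of the state.
- robot.sense(): the state, without advancing time (a new reading comes with each control period).
- robot.capture(name): name is "scene" or "top" or "wrist"; returns (picture, depth): 420x560x3 uint8, red, green, blue; 420x560 float32, m along the optical axis (not along the pixel's ray), 0 where there is no reading.
- robot.camera_params(name): a dict with "fx", "fy", "cx", "cy" (pixels), "T" (4x4, takes a point from camera to world coordinates); the wrist camera has in their place "mount" (4x4, takes a point from camera to tool coordinates, whose origin is the TCP and whose axes are the flange's). Camera axes: x right, y up, looking along -z (the intrinsics and any distortion apply to the point x, -y, -z); pixel columns grow to the right and rows downward; lengths in m; the calibration is good to about 2 mm. A picture is of the moment at which its call begins: read the wrist's pose just before it. camera_params takes no time and is no camera call.
- robot.finish_job(): hands the job in; it is judged then, once.
Trained networks look in the newest picture that a camera, given by its name, has taken for a name from the list of things; names that differ only in an ending like _2 or _b are one class to them, and where a whole thing is asked for, a point or a joint stands for the part that bears it (a point fixed in the world has none). Each returns a list of dicts, best first, with "conf" (0 to 1); they miss things now and then, are a little off and sometimes report something else, mostly with a low value. They report only what shows in the picture. A call takes as long as a camera call. They do not tell look-alikes from the thing itself.
- robot.cut_out(camera, thing): "pixels" (420x560 bool, what is visible of it) and "location" ([column, row] in pixels, amid what is visible of it).
The state is a dict: "time_s": time; "qpos": joint angles; "joint_velocities": joint speeds; "tau": joint torques, N m; "tool_pos": TCP position; "tcp_rot": TCP orientation; "contact_force": force on the tool from outside, world axes, zero at the start; "torque": the same for the moment, N m; "finger_gap": finger opening in m; "finger_force": force on a finger pad.
Only numpy, scipy, OpenCV 4.12 (cv2) and the standard library are available. Lean on these libraries where they do the work, as an engineer would, in place of code of your own. Each camera call takes 0.05 s, during which the arm holds its last target. There are 200 camera calls.

## Task

File the loose hardwood block in the rack, directly to the right (as the robot sees it) of the arch-topped index board: slide the packed pieces apart along the rack to make room, without lifting any of them out, then lower the loose block into the gap, on end and square like the others, right down on the rack's floor. At the end all five pieces stand upright in the rack; leave the tape measure, the roll of tape and the screwdriver where they are.

Things in the scene. Friction and masses are not known exactly. Their poses are not given: they have to be found in the camera images.
- rack: Fixed wooden rack, 66 x 180 mm (base 74 x 184): open-topped channel along own y, inside 152 long, 46 wide (own x). Origin: centre of underside, on the bench; channel floor 12 mm above it, side walls up to 44 mm, end pieces to 74 mm. Own +x points away from the robot, +y to its left, within 0.3 rad. The row's four pieces plus the loose block take up 144 of the 152 mm.
- index_mid (a point): Index board, at any of the four places of the row: plywood, 24 mm thick along the row (own y), 40 mm wide (own x), edges straight up to 110 mm, half-round arched top to 130 mm, about 0.1 kg. The point is its centre, 65 mm above its foot; own z up. Loose in the rack: gripped firmly across its width it slides and pushes its neighbours along; gripped lightly it leans and springs back.
- block_1_mid (a point): One of three like blocks in the rack's row (order with the index board varies, gaps 3 to 13 mm): hardwood block on end, 130 mm tall, 40 mm wide (own x), 30 mm thick (own z), own y up. The point is its centre, 65 mm above its foot. Width across the channel, thickness along the row; loose, about 0.12 kg, slides and pushes its neighbours along if gripped firmly; gripped lightly near the top it leans instead.
- block_2_mid (a point): One of three like blocks in the rack's row (order with the index board varies, gaps 3 to 13 mm): hardwood block on end, 130 mm tall, 40 mm wide (own x), 30 mm thick (own z), own y up. The point is its centre, 65 mm above its foot. Width across the channel, thickness along the row; loose, about 0.12 kg, slides and pushes its neighbours along if gripped firmly; gripped lightly near the top it leans instead.
- block_3_mid (a point): One of three like blocks in the rack's row (order with the index board varies, gaps 3 to 13 mm): hardwood block on end, 130 mm tall, 40 mm wide (own x), 30 mm thick (own z), own y up. The point is its centre, 65 mm above its foot. Width across the channel, thickness along the row; loose, about 0.12 kg, slides and pushes its neighbours along if gripped firmly; gripped lightly near the top it leans instead.
- loose_block_mid (a point): The loose block, alone on the bench to the right of the rack, of the same kind and size as those in the row: hardwood block on end, 130 mm tall, 40 mm wide (own x), 30 mm thick (own z), own y up. The point is its centre, 65 mm above its foot. Own x points away from the robot within 0.5 rad; about 0.12 kg.
- tape_measure: Bystander: yellow tape measure, 36 x 78 x 63 mm; origin at the centre of its underside.
- tape_roll: Bystander: roll of masking tape lying flat, 96 mm across, 25 mm high; origin at the centre of its underside.
- screwdriver: Bystander: orange-handled screwdriver, 227 mm long, lying across in front of the robot; origin at the centre of its underside.
Not all that is in view belongs to the job. Leave any red look-alike of the part that bears index_mid alone.

How it is judged:
By the outcome, as a careful person would: the job done as asked, in the order asked, and still so for the second after the job is handed in, with the robot touching nothing.
It also fails if it takes over 58 s, if anything falls off the work surface, if the arm or the gripper's body presses on something with over 40 N, if the wrist force passes 120 N, or if a joint passes its speed limit or range.

## Working session

There is one attempt and no reset: what is moved stays moved. The work goes in short steps, Python scripts to look and compute and a tool call to move; the robot and the scene stay as the last step left them, time stands still between calls to the robot, and variables do not carry over. Pictures are saved under pics/ and viewed, at most 10 in all, crops included, and the job is handed in when it is done.

Besides the shell and the picture viewer there is one more tool, called after "Call:" as name(argument=value, ...), one argument or row to a line, values as JSON. arm_command: Moves the arm, as the interface text tells. Its arguments: {"type":"object","properties":{"commands":{"type":"array"},"newtons":{"type":"number"}},"required":["commands"]}

```bash
mkdir -p pics; ls; cat > h.py <<'E'
import numpy as np, cv2
from cell import robot
def cloud(cam,d,p=None):
    p=p or robot.camera_params(cam)
    v,u=np.mgrid[:420,:560]
    X=np.stack([(u-p['cx'])/p['fx']*d,-(v-p['cy'])/p['fy']*d,-d,np.ones_like(d)],-1)
    return (X@np.array(p['T']).T)[...,:3]
E
python3 - <<'E'
from h import *
ims=[]
for c in ('scene','top'):
    im,d=robot.capture(c); ims.append(im[...,::-1]); P=cloud(c,d); np.save(c+'.npy',np.where(d[...,None]>0,P,np.nan))
    p=robot.camera_params(c); print(c,{k:p[k] for k in p if k!='T'},np.round(p['T'],3).tolist())
    for t in ('rack','index_mid','block_1_mid','loose_block_mid'):
        for r in robot.cut_out(c,t):
            q=P[r['pixels']&(d>0)]
            print(t,round(r['conf'],2),np.round(r['location']),r['pixels'].sum(),np.round(np.percentile(q,[3,50,97],axis=0),3).tolist() if len(q) else '')
    cv2.imwrite(f'pics/{c}1.png',im[...,::-1])
print(robot.grip_point_offset, robot.sense())
E
```

```text
pics
scene {'fx': 505.49646173678707, 'fy': 505.49646173678707, 'cx': 281.3513868543677, 'cy': 208.06438806794685} [[0.854, 0.247, -0.457, 0.007], [-0.519, 0.392, -0.759, -1.008], [-0.008, 0.886, 0.463, 0.649], [0.0, 0.0, 0.0, 1.0]]
rack 0.8 [240. 223.] 1018 [[0.469, -0.063, 0.005], [0.477, -0.035, 0.035], [0.508, 0.11, 0.072]]
rack 0.3 [178. 221.] 248 [[0.357, 0.007, 0.005], [0.366, 0.121, 0.017], [0.377, 0.169, 0.028]]
index_mid 0.91 [268. 234.] 752 [[0.479, -0.151, 0.006], [0.486, -0.145, 0.071], [0.502, -0.112, 0.127]]
index_mid 0.83 [287. 206.] 827 [[0.586, -0.075, 0.005], [0.601, -0.062, 0.069], [0.624, -0.046, 0.127]]
index_mid 0.62 [239. 193.] 231 [[0.485, -0.004, 0.045], [0.488, 0.004, 0.113], [0.512, 0.02, 0.141]]
block_1_mid 0.92 [247. 201.] 622 [[0.484, -0.046, 0.066], [0.497, -0.042, 0.109], [0.521, -0.016, 0.142]]
block_1_mid 0.2 [316. 251.] 1200 [[0.523, -0.284, 0.007], [0.534, -0.274, 0.076], [0.567, -0.257, 0.129]]
loose_block_mid 0.77 [317. 254.] 1203 [[0.524, -0.284, 0.004], [0.535, -0.274, 0.074], [0.568, -0.257, 0.129]]
top {'fx': 451.2712794576169, 'fy': 451.271
[... 1108 characters left out ...]
0.5, 'qpos': array([ 1.08998937e+00,  3.19620989e-01,  1.56455676e+00, -2.44810465e-05,
        1.25741614e+00, -1.99697004e-02]), 'joint_velocities': array([-2.71874114e-03, -7.97541701e-05, -2.68032366e-03,  4.35231455e-05,
        5.67683640e-04, -5.89766850e-04]), 'tau': array([ 1.99089671e-03, -4.15047276e+01, -2.34230053e+01, -8.23278538e-05,
        8.35887040e-04, -1.63947294e-05]), 'tool_pos': array([0.25568487, 0.51500676, 0.2110038 ]), 'tcp_rot': array([ 7.17476345e-01,  3.05854414e+00, -1.09376780e-05]), 'contact_force': array([-0.0226265 , -0.1922619 , -0.22566046]), 'torque': array([-0.01406673,  0.04179926, -0.00558403]), 'finger_force': 0.0, 'finger_gap': 0.08538017489784286}
```

```bash
python3 - <<'E'
import cv2
im=cv2.imread('pics/top1.png')
cv2.imwrite('pics/top1c.png',cv2.resize(im[100:320,140:430],None,fx=2.7,fy=2.7,interpolation=cv2.INTER_CUBIC))
E
```

```text
(no output)
```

View pics/top1c.png

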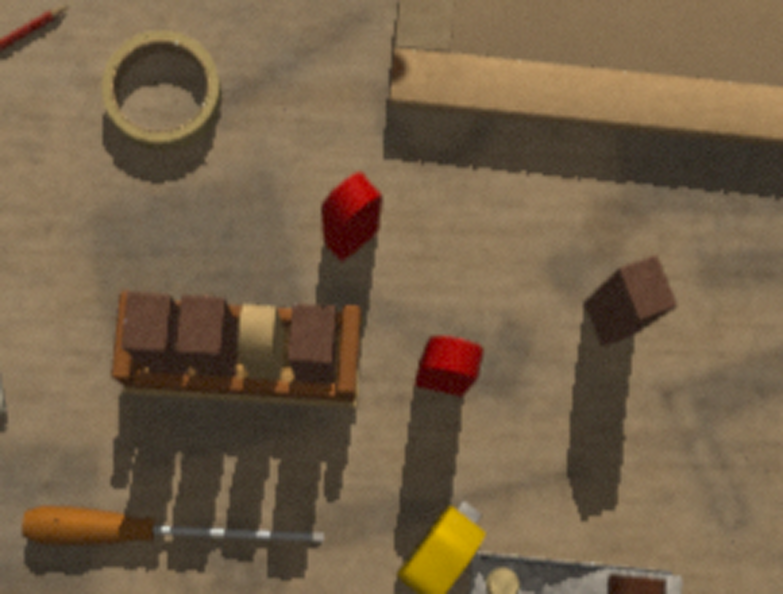

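View pics/scene1.png

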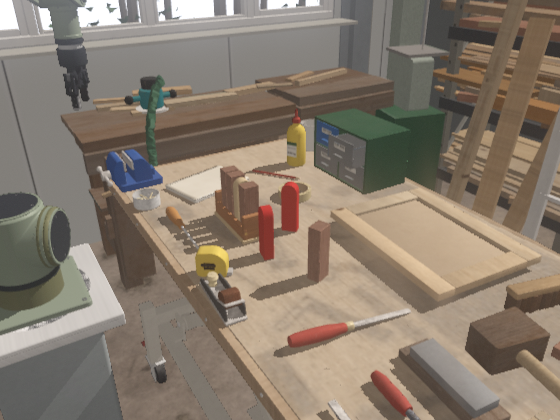

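The top crop shows the row from left to right: block (150,325), block (200,330), plywood index (260,335), block (315,340). Red look-alikes stand at (350,215) and (450,365), and the loose block is at (630,300), turned. I'll measure the tops next.

```bash
python3 - <<'E'
from h import *
P=np.load('top.npy'); 
def top(m,name):
    q=P[m][:,:2].astype(np.float32); r=cv2.minAreaRect(q*1000)
    print(name,len(q),np.round(r[0],1),np.round(r[1],1),round(r[2],1),'medz',np.round(np.median(P[m][:,2]),3), cv2.boxPoints(r).round(0).tolist())
x,y,z=P[...,0],P[...,1],P[...,2]
m=(z>.122)&(z<.15)&(y>-.3)&(y<-.2)&(x>.48)&(x<.6); top(m,'loose')
m=((z>.125)&(z<.16)&(y>-.08)&(y<.14)&(x>.46)&(x<.56)).astype(np.uint8)
n,l=cv2.connectedComponents(m)
for i in range(1,n):
    if (l==i).sum()>30: top(l==i,i)
m=((z>.066)&(z<.082)&(y>-.1)&(y<.15)&(x>.46)&(x<.56)).astype(np.uint8)
n,l=cv2.connectedComponents(m)
for i in range(1,n):
    if (l==i).sum()>15: top(l==i,'end%d'%i)
m=(z>.038)&(z<.05)&(y>-.1)&(y<.15)&(x>.45)&(x<.56); top(m,'wall')
q=P[m&(x<.51)]; print(np.polyfit(q[:,1],q[:,0],1))
S=np.load('scene.npy');x,y,z=S[...,0],S[...,1],S[...,2]
P=S
m=(z>.122)&(z<.15)&(y>-.3)&(y<-.2)&(x>.48)&(x<.6); top(m,'looseS')
m=((z>.135)&(z<.16)&(y>-.08)&(y<.14)&(x>.46)&(x<.56)); top(m,'rowS')
E
```

```text
loose 350 [ 548.2 -264.2] [40.2 31. ] 20.7 medz 0.131 [[524.0, -257.0], [535.0, -286.0], [572.0, -272.0], [562.0, -243.0]]
1 395 [510.9  83.7] [30.3 40.5] 88.0 medz 0.143 [[490.0, 69.0], [531.0, 68.0], [532.0, 98.0], [491.0, 100.0]]
2 387 [510.2  46.9] [30.2 40.3] 88.3 medz 0.143 [[490.0, 32.0], [530.0, 31.0], [531.0, 61.0], [490.0, 63.0]]
3 275 [507.3   8.6] [24.1 39.3] 87.6 medz 0.139 [[487.0, -3.0], [526.0, -4.0], [527.0, 20.0], [488.0, 21.0]]
4 364 [506.3 -29.5] [29.8 40.4] 88.0 medz 0.143 [[486.0, -44.0], [526.0, -45.0], [527.0, -15.0], [487.0, -14.0]]
end1 136 [512.1 110.5] [14.5 66.9] 88.7 medz 0.075 [[479.0, 104.0], [545.0, 103.0], [546.0, 117.0], [479.0, 119.0]]
end2 226 [505.7 -55.1] [13.9 65.2] 88.2 medz 0.075 [[473.0, -61.0], [538.0, -63.0], [538.0, -49.0], [473.0, -47.0]]
end7 18 [491.3  83.2] [ 6.3 29. ] 11.9 medz 0.073 [[485.0, 97.0], [491.0, 68.0], [497.0, 70.0], [491.0, 98.0]]
end12 18 [486.5 -29.5] [ 4.8 29.6] 7.0 medz 0.075 [[482.0, -15.0], [486.0, -44.0], [491.0, -44.0], [487.0, -14.0]]
wall 513 [508.7  27.1] [177.7  66.1] 87.9 medz 0.045 [[472.0, -60.0], [539.0, -63.0], [545.0, 115.0], [479.0, 117.0]]
[0.03728272 0.48071823]
looseS 191 [ 545.3 -264.1] [46.5 31.9] 20.1 medz 0.128 [[518.0, -257.0], [529.0, -287.0], [573.0, -271.0], [562.0, -241.0]]
rowS 391 [505.9  26.4] [147.5  42.7] 86.0 medz 0.14 [[479.0, -46.0], [522.0, -49.0], [532.0, 99.0], [490.0, 102.0]]
```

Call:
arm_command(
  commands=[
    {"x": 25.2,"y": -50.6,"wz": -0.1145},
    {"x": 25.2,"y": -50.6,"wz": -0.1145},
    {"x": 25.2,"y": -50.6,"wz": -0.1145},
    {"x": 25.2,"y": -50.6,"wz": -0.1145},
    {"x": 25.2,"y": -50.6,"wz": -0.1145},
    {"x": 25.2,"y": -50.6,"wz": -0.1145},
    {"x": 25.2,"y": -50.6,"wz": -0.1145},
    {"x": 25.2,"y": -50.6,"wz": -0.1145},
    {"x": 25.2,"y": -50.6,"wz": -0.1145},
    {"x": 25.0,"y": -50.6,"wz": -0.1145},
    {},
    {},
  ],
  newtons=60,
)

```text
$.commands[0]: bad value
```

Call:
arm_command(
  commands=[
    {"x": 25.2,"y": -50.6,"z": 0,"wx": 0,"wy": 0,"wz": -0.1145,"hand": 0},
    {"x": 25.2,"y": -50.6,"z": 0,"wx": 0,"wy": 0,"wz": -0.1145,"hand": 0},
    {"x": 25.2,"y": -50.6,"z": 0,"wx": 0,"wy": 0,"wz": -0.1145,"hand": 0},
    {"x": 25.2,"y": -50.6,"z": 0,"wx": 0,"wy": 0,"wz": -0.1145,"hand": 0},
    {"x": 25.2,"y": -50.6,"z": 0,"wx": 0,"wy": 0,"wz": -0.1145,"hand": 0},
    {"x": 25.2,"y": -50.6,"z": 0,"wx": 0,"wy": 0,"wz": -0.1145,"hand": 0},
    {"x": 25.2,"y": -50.6,"z": 0,"wx": 0,"wy": 0,"wz": -0.1145,"hand": 0},
    {"x": 25.2,"y": -50.6,"z": 0,"wx": 0,"wy": 0,"wz": -0.1145,"hand": 0},
    {"x": 25.2,"y": -50.6,"z": 0,"wx": 0,"wy": 0,"wz": -0.1145,"hand": 0},
    {"x": 25.0,"y": -50.6,"z": 0,"wx": 0,"wy": 0,"wz": -0.1145,"hand": 0},
    {"x": 0,"y": 0,"z": 0,"wx": 0,"wy": 0,"wz": 0,"hand": 0},
    {"x": 0,"y": 0,"z": 0,"wx": 0,"wy": 0,"wz": 0,"hand": 0},
  ],
  newtons=60,
)

```text
time_s: 2.0
tool_pos: [0.5071, 0.0092, 0.2109]
tcp_rot: [-2.259, -2.182, 0.0]
contact_force: [-0.3, -0.7, -0.4]
finger_gap: 0.0852
finger_force: 0.0
```

Call:
arm_command(
  commands=[
    {"x": 0,"y": 0,"z": -40,"wx": 0,"wy": 0,"wz": 0,"hand": 0},
    {"x": 0,"y": 0,"z": -40,"wx": 0,"wy": 0,"wz": 0,"hand": 0},
    {"x": 0,"y": 0,"z": -30,"wx": 0,"wy": 0,"wz": 0,"hand": 0},
    {"x": 0,"y": 0,"z": -19,"wx": 0,"wy": 0,"wz": 0,"hand": 0},
    {"x": 0,"y": 0,"z": 0,"wx": 0,"wy": 0,"wz": 0,"hand": 0.3},
    {"x": 0,"y": 0,"z": 0,"wx": 0,"wy": 0,"wz": 0,"hand": 1},
    {"x": 0,"y": 0,"z": 0,"wx": 0,"wy": 0,"wz": 0,"hand": 1},
    {"x": 0,"y": 0,"z": 0,"wx": 0,"wy": 0,"wz": 0,"hand": 1},
    {"x": 0,"y": 0,"z": 0,"wx": 0,"wy": 0,"wz": 0,"hand": 1},
    {"x": 0,"y": 0,"z": 0,"wx": 0,"wy": 0,"wz": 0,"hand": 1},
  ],
  newtons=60,
)

```text
time_s: 3.25
tool_pos: [0.5083, 0.0093, 0.0835]
tcp_rot: [2.259, 2.181, 0.004]
contact_force: [-0.9, 0.8, 6.8]
finger_gap: 0.0389
finger_force: 61.5
```

Call:
arm_command(
  commands=[
    {"x": 0,"y": 4,"z": 0,"wx": 0,"wy": 0,"wz": 0,"hand": 1},
    {"x": 0.2,"y": 4,"z": 0,"wx": 0,"wy": 0,"wz": 0,"hand": 1},
    {"x": 0.2,"y": 4,"z": 0,"wx": 0,"wy": 0,"wz": 0,"hand": 1},
    {"x": 0.2,"y": 4,"z": 0,"wx": 0,"wy": 0,"wz": 0,"hand": 1},
    {"x": 0.2,"y": 4,"z": 0,"wx": 0,"wy": 0,"wz": 0,"hand": 1},
    {"x": 0,"y": 1,"z": 0,"wx": 0,"wy": 0,"wz": 0,"hand": 1},
    {"x": 0,"y": 0,"z": 0,"wx": 0,"wy": 0,"wz": 0,"hand": 1},
  ],
)

```text
time_s: 4.12
tool_pos: [0.5094, 0.0289, 0.0835]
tcp_rot: [2.256, 2.181, 0.001]
contact_force: [-0.0, -3.2, 6.4]
finger_gap: 0.0386
finger_force: 61.6
```

Call:
arm_command(
  commands=[
    {"x": 0,"y": 1,"z": 0,"wx": 0,"wy": 0,"wz": 0,"hand": 1},
    {"x": 0,"y": 1,"z": 0,"wx": 0,"wy": 0,"wz": 0,"hand": 1},
    {"x": 0,"y": 1,"z": 0,"wx": 0,"wy": 0,"wz": 0,"hand": 1},
    {"x": 0,"y": 0,"z": 0,"wx": 0,"wy": 0,"wz": 0,"hand": 1},
  ],
)

```text
time_s: 4.62
tool_pos: [0.5096, 0.0317, 0.0835]
tcp_rot: [2.256, 2.18, 0.001]
contact_force: [0.1, -4.7, 6.5]
finger_gap: 0.0388
finger_force: 61.6
```

Call:
arm_command(
  commands=[
    {"x": 0,"y": 0,"z": 0,"wx": 0,"wy": 0,"wz": 0,"hand": 0},
    {"x": 0,"y": 0,"z": 0,"wx": 0,"wy": 0,"wz": 0,"hand": 0},
    {"x": 0,"y": 0,"z": 0,"wx": 0,"wy": 0,"wz": 0,"hand": 0},
    {"x": 0,"y": 0,"z": 0,"wx": 0,"wy": 0,"wz": 0,"hand": 0},
    {"x": 0,"y": 0,"z": 30,"wx": 0,"wy": 0,"wz": 0,"hand": 0},
    {"x": 0,"y": 0,"z": 50,"wx": 0,"wy": 0,"wz": 0,"hand": 0},
    {"x": -1,"y": -30,"z": 15,"wx": 0,"wy": 0,"wz": 0,"hand": 0},
    {"x": -2,"y": -31,"z": 0,"wx": 0,"wy": 0,"wz": 0,"hand": 0},
    {"x": 0,"y": 0,"z": 0,"wx": 0,"wy": 0,"wz": 0,"hand": 0},
    {"x": 0,"y": 0,"z": 0,"wx": 0,"wy": 0,"wz": 0,"hand": 0},
  ],
)

```text
time_s: 5.88
tool_pos: [0.5051, -0.0275, 0.1768]
tcp_rot: [-2.26, -2.181, -0.0]
contact_force: [0.3, -1.2, 1.1]
finger_gap: 0.0855
finger_force: 0.0
```

```bash
cat > row.py <<'E'
from h import *
def row():
    im,d=robot.capture('top'); P=np.where(d[...,None]>0,cloud('top',d),np.nan)
    x,y,z=P[...,0],P[...,1],P[...,2]
    n,l=cv2.connectedComponents(((z>.125)&(z<.16)&(y>-.08)&(y<.14)&(x>.46)&(x<.56)).astype(np.uint8))
    for i in range(1,n):
        q=P[l==i]
        if len(q)>30:
            r=cv2.minAreaRect(q[:,:2].astype(np.float32)*1000); print(len(q),np.round(r[0],1),np.round(r[1],1),round(r[2],1),np.median(q[:,2]).round(3))
    cv2.imwrite('pics/row%d.png'%(robot.sense()['time_s']*100),cv2.resize(im[150:320,140:380,::-1],None,fx=3,fy=3))
row()
E
python3 row.py; ls pics
```

```text
616 [509.8  46. ] [55.2 39.9] 88.3 0.142
row592.png
scene1.png
top1.png
top1c.png
```

Call:
arm_command(
  commands=[
    {"x": 1,"y": -1.5,"z": -40,"wx": 0,"wy": 0,"wz": 0,"hand": 0},
    {"x": 0,"y": 0,"z": -35,"wx": 0,"wy": 0,"wz": 0,"hand": 0},
    {"x": 0,"y": 0,"z": -19,"wx": 0,"wy": 0,"wz": 0,"hand": 0},
    {"x": 0,"y": 0,"z": 0,"wx": 0,"wy": 0,"wz": 0,"hand": 0.3},
    {"x": 0,"y": 0,"z": 0,"wx": 0,"wy": 0,"wz": 0,"hand": 1},
    {"x": 0,"y": 0,"z": 0,"wx": 0,"wy": 0,"wz": 0,"hand": 1},
    {"x": 0,"y": 0,"z": 0,"wx": 0,"wy": 0,"wz": 0,"hand": 1},
    {"x": 0,"y": 0,"z": 0,"wx": 0,"wy": 0,"wz": 0,"hand": 1},
    {"x": 0,"y": -1,"z": 0,"wx": 0,"wy": 0,"wz": 0,"hand": 1},
    {"x": 0,"y": -1,"z": 0,"wx": 0,"wy": 0,"wz": 0,"hand": 1},
    {"x": 0,"y": -1,"z": 0,"wx": 0,"wy": 0,"wz": 0,"hand": 1},
    {"x": 0,"y": 0,"z": 0,"wx": 0,"wy": 0,"wz": 0,"hand": 1},
  ],
)

```text
time_s: 7.42
tool_pos: [0.5071, -0.0315, 0.0842]
tcp_rot: [2.261, 2.181, 0.005]
contact_force: [-0.6, 2.7, 7.1]
finger_gap: 0.0397
finger_force: 61.1
```

Call:
arm_command(
  commands=[
    {"x": 0,"y": 0,"z": 0,"wx": 0,"wy": 0,"wz": 0,"hand": 0},
    {"x": 0,"y": 0,"z": 0,"wx": 0,"wy": 0,"wz": 0,"hand": 0},
    {"x": 0,"y": 0,"z": 0,"wx": 0,"wy": 0,"wz": 0,"hand": 0},
    {"x": 0,"y": 0,"z": 0,"wx": 0,"wy": 0,"wz": 0,"hand": 0},
    {"x": 0,"y": 0,"z": 30,"wx": 0,"wy": 0,"wz": 0,"hand": 0},
    {"x": 0,"y": 0,"z": 50,"wx": 0,"wy": 0,"wz": 0,"hand": 0},
    {"x": 8,"y": -46.5,"z": 20,"wx": 0,"wy": 0,"wz": 0.08,"hand": 0},
    {"x": 8,"y": -46.5,"z": 0,"wx": 0,"wy": 0,"wz": 0.08,"hand": 0},
    {"x": 8,"y": -46.5,"z": 0,"wx": 0,"wy": 0,"wz": 0.08,"hand": 0},
    {"x": 8,"y": -46.5,"z": 0,"wx": 0,"wy": 0,"wz": 0.08,"hand": 0},
    {"x": 8,"y": -46.5,"z": 0,"wx": 0,"wy": 0,"wz": 0.076,"hand": 0},
    {"x": 0,"y": 0,"z": 0,"wx": 0,"wy": 0,"wz": 0,"hand": 0},
    {"x": 0,"y": 0,"z": 0,"wx": 0,"wy": 0,"wz": 0,"hand": 0},
  ],
)

```text
time_s: 9.05
tool_pos: [0.5459, -0.2645, 0.1826]
tcp_rot: [-1.787, -2.582, -0.001]
contact_force: [0.0, -0.4, 1.0]
finger_gap: 0.0855
finger_force: 0.0
```

```bash
python3 row.py; ls pics
```

```text
1022 [510.3  60.5] [84.3 40.3] 88.4 0.142
363 [506.6 -32.4] [29.8 40.2] 87.9 0.143
row592.png
row910.png
scene1.png
top1.png
top1c.png
```

Call:
arm_command(
  commands=[
    {"x": 1.5,"y": 0,"z": -40,"wx": 0,"wy": 0,"wz": 0,"hand": 0},
    {"x": 0,"y": 0,"z": -40,"wx": 0,"wy": 0,"wz": 0,"hand": 0},
    {"x": 0,"y": 0,"z": -31.5,"wx": 0,"wy": 0,"wz": 0,"hand": 0},
    {"x": 0,"y": 0,"z": 0,"wx": 0,"wy": 0,"wz": 0,"hand": 0.3},
    {"x": 0,"y": 0,"z": 0,"wx": 0,"wy": 0,"wz": 0,"hand": 1},
    {"x": 0,"y": 0,"z": 0,"wx": 0,"wy": 0,"wz": 0,"hand": 1},
    {"x": 0,"y": 0,"z": 0,"wx": 0,"wy": 0,"wz": 0,"hand": 1},
    {"x": 0,"y": 0,"z": 0,"wx": 0,"wy": 0,"wz": 0,"hand": 1},
    {"x": 0,"y": 0,"z": 0,"wx": 0,"wy": 0,"wz": 0,"hand": 1},
  ],
)

```text
time_s: 10.22
tool_pos: [0.549, -0.2654, 0.0736]
tcp_rot: [1.785, 2.581, 0.002]
contact_force: [-0.2, -0.1, 6.6]
finger_gap: 0.0394
finger_force: 61.1
```

Call:
arm_command(
  commands=[
    {"x": 0,"y": 0,"z": 20,"wx": 0,"wy": 0,"wz": 0,"hand": 1},
    {"x": 0,"y": 0,"z": 40,"wx": 0,"wy": 0,"wz": 0,"hand": 1},
    {"x": 0,"y": 0,"z": 50,"wx": 0,"wy": 0,"wz": 0,"hand": 1},
    {"x": 0,"y": 0,"z": 45,"wx": 0,"wy": 0,"wz": 0,"hand": 1},
    {"x": 0,"y": 0,"z": 15,"wx": 0,"wy": 0,"wz": 0,"hand": 1},
    {"x": -5,"y": 33,"z": 0,"wx": 0,"wy": 0,"wz": -0.05,"hand": 1},
    {"x": -6,"y": 40,"z": 0,"wx": 0,"wy": 0,"wz": -0.06,"hand": 1},
    {"x": -6,"y": 40,"z": 0,"wx": 0,"wy": 0,"wz": -0.06,"hand": 1},
    {"x": -6,"y": 40,"z": 0,"wx": 0,"wy": 0,"wz": -0.06,"hand": 1},
    {"x": -6,"y": 40,"z": 0,"wx": 0,"wy": 0,"wz": -0.06,"hand": 1},
    {"x": -6,"y": 40,"z": 0,"wx": 0,"wy": 0,"wz": -0.06,"hand": 1},
    {"x": -6,"y": 33,"z": 0,"wx": 0,"wy": 0,"wz": -0.046,"hand": 1},
    {"x": 0,"y": 0,"z": 0,"wx": 0,"wy": 0,"wz": 0,"hand": 1},
    {"x": 0,"y": 0,"z": 0,"wx": 0,"wy": 0,"wz": 0,"hand": 1},
  ],
)

```text
time_s: 11.98
tool_pos: [0.5064, 0.0007, 0.2406]
tcp_rot: [-2.259, -2.182, 0.002]
contact_force: [-0.1, -0.7, -1.4]
finger_gap: 0.0397
finger_force: 60.7
```

```bash
python3 - <<'E'
from h import *
ims=[]
for c in ('scene','wrist'):
    s=robot.sense(); im,d=robot.capture(c)
    if c=='wrist':
        from scipy.spatial.transform import Rotation as R
        T=np.eye(4);T[:3,:3]=R.from_rotvec(s['tcp_rot']).as_matrix();T[:3,3]=s['tool_pos']
        p=robot.camera_params(c); p=dict(p,T=T@np.array(p['mount']))
        print(np.round(p['T'],3).tolist())
    else: p=None
    P=np.where(d[...,None]>0,cloud(c,d,p),np.nan); np.save(c+'2.npy',P)
    ims.append(im[...,::-1])
a=cv2.resize(ims[0][100:280,170:350],(420,420)); cv2.imwrite('pics/carry.png',cv2.resize(np.hstack([a,ims[1]]),None,fx=.8,fy=.8))
print(s['tool_pos'],s['tcp_rot'])
E
```

```text
[[0.999, 0.034, 0.012, 0.51], [-0.036, 0.954, 0.298, 0.076], [-0.001, -0.298, 0.955, 0.403], [0.0, 0.0, 0.0, 1.0]]
[5.06596566e-01 3.73848422e-04 2.40773885e-01] [-2.25987710e+00 -2.18153150e+00  1.88237761e-03]
```

View pics/carry.png

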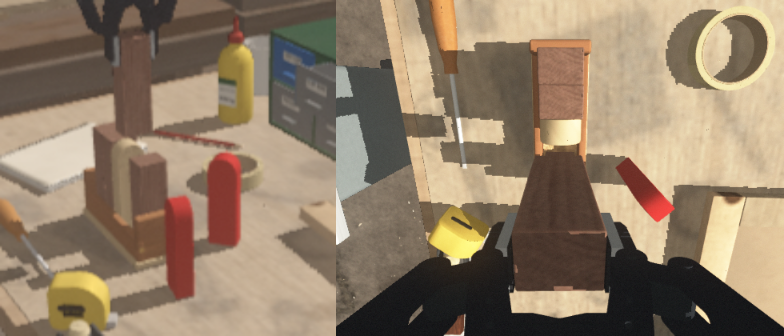

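The block is held upright above the gap. The wrist view shows its left face at (560,195) and the index's top at (560,130). I'll measure how far the two are offset.

```bash
python3 - <<'E'
from h import *
P=np.load('wrist2.npy'); x,y,z=np.moveaxis(P,-1,0)
m=(z>.19)&(z<.275)&(abs(x-.507)<.014)&(abs(y-.015)<.012)
q=P[m]; A=np.c_[q[:,0]-.507,q[:,2]-.17,np.ones(len(q))]
print('left face y: d/dx,d/dz,y@foot',np.linalg.lstsq(A,q[:,1],rcond=None)[0].round(4),len(q))
m=(z>.17)&(z<.27)&(abs(y-.01)<.015); q=P[m]; print('x rng',np.percentile(q[:,0],[1,99]),'z',np.nanmin(z[m]))
for lo,hi in((.125,.15),(.12,.14)):
    m=(z>lo)&(z<hi)&(x>.49)&(x<.53)&(y>.01)&(y<.06); q=P[m]; print('index',len(q),np.percentile(q[:,1],[1,50,99]).round(4),np.percentile(q[:,0],[1,99]).round(4))
S=np.load('scene2.npy'); x,y,z=np.moveaxis(S,-1,0)
for n,a,b in(('right blk',.06,.135),('held',.17,.23)):
    m=(z>a)&(z<b)&(y>-.06)&(y<.0)&(x>.492)&(x<.52); q=S[m]
    if len(q)>10: print(n,len(q),np.percentile(q[:,1],[5,50]).round(4))
E
```

```text
left face y: d/dx,d/dz,y@foot [-0.0275 -0.0016  0.0166] 3471
x rng [0.48439091 0.53030815] z 0.1700087378774593
index 2917 [0.0196 0.0411 0.0597] [0.4908 0.5291]
index 1132 [0.0192 0.0319 0.056 ] [0.4904 0.5284]
right blk 275 [-0.0575 -0.0462]
held 251 [-0.0153 -0.012 ]
```

Call:
arm_command(
  commands=[
    {"x": 0.7,"y": -1,"z": 0,"wx": 0,"wy": 0,"wz": 0,"hand": 1},
    {"x": 0,"y": 0,"z": -15,"wx": 0,"wy": 0,"wz": 0,"hand": 1},
    {"x": 0,"y": 0,"z": -10,"wx": 0,"wy": 0,"wz": 0,"hand": 1},
    {"x": 0,"y": 0,"z": -10,"wx": 0,"wy": 0,"wz": 0,"hand": 1},
    {"x": 0,"y": 0,"z": -10,"wx": 0,"wy": 0,"wz": 0,"hand": 1},
    {"x": 0,"y": 0,"z": 0,"wx": 0,"wy": 0,"wz": 0,"hand": 1},
  ],
)

```text
time_s: 12.82
tool_pos: [0.5069, 0.0001, 0.1955]
tcp_rot: [-2.259, -2.181, 0.002]
contact_force: [-0.3, -0.1, -1.8]
finger_gap: 0.0396
finger_force: 60.7
```

Call:
arm_command(
  commands=[
    {"x": 0,"y": 0,"z": -15,"wx": 0,"wy": 0,"wz": 0,"hand": 1},
    {"x": 0,"y": 0,"z": -15,"wx": 0,"wy": 0,"wz": 0,"hand": 1},
    {"x": 0,"y": 0,"z": -15,"wx": 0,"wy": 0,"wz": 0,"hand": 1},
    {"x": 0,"y": 0,"z": -15,"wx": 0,"wy": 0,"wz": 0,"hand": 1},
    {"x": 0,"y": 0,"z": -10,"wx": 0,"wy": 0,"wz": 0,"hand": 1},
    {"x": 0,"y": 0,"z": -10,"wx": 0,"wy": 0,"wz": 0,"hand": 1},
    {"x": 0,"y": 0,"z": -8,"wx": 0,"wy": 0,"wz": 0,"hand": 1},
    {"x": 0,"y": 0,"z": 0,"wx": 0,"wy": 0,"wz": 0,"hand": 1},
  ],
)

```text
time_s: 13.82
tool_pos: [0.5072, 0.0001, 0.108]
tcp_rot: [-2.26, -2.182, 0.001]
contact_force: [0.3, -0.2, -1.2]
finger_gap: 0.0392
finger_force: 60.7
```

Free of contact. There's about 22 mm left to the floor.

Call:
arm_command(
  commands=[
    {"x": 0,"y": 0,"z": -8,"wx": 0,"wy": 0,"wz": 0,"hand": 1},
    {"x": 0,"y": 0,"z": -6,"wx": 0,"wy": 0,"wz": 0,"hand": 1},
    {"x": 0,"y": 0,"z": -3,"wx": 0,"wy": 0,"wz": 0,"hand": 1},
    {"x": 0,"y": 0,"z": -2,"wx": 0,"wy": 0,"wz": 0,"hand": 1},
    {"x": 0,"y": 0,"z": -2,"wx": 0,"wy": 0,"wz": 0,"hand": 1},
    {"x": 0,"y": 0,"z": 0,"wx": 0,"wy": 0,"wz": 0,"hand": 1},
  ],
)

```text
time_s: 14.58
tool_pos: [0.5075, 0.0001, 0.0875]
tcp_rot: [-2.26, -2.182, -0.0]
contact_force: [-1.1, -0.2, -1.0]
finger_gap: 0.0395
finger_force: 60.7
```

Call:
arm_command(
  commands=[
    {"x": 0,"y": 0,"z": -1,"wx": 0,"wy": 0,"wz": 0,"hand": 1},
    {"x": 0,"y": 0,"z": -1,"wx": 0,"wy": 0,"wz": 0,"hand": 1},
    {"x": 0,"y": 0,"z": -0.5,"wx": 0,"wy": 0,"wz": 0,"hand": 1},
    {"x": 0,"y": 0,"z": 0,"wx": 0,"wy": 0,"wz": 0,"hand": 1},
  ],
)

```text
time_s: 15.08
tool_pos: [0.5076, 0.0001, 0.0857]
tcp_rot: [2.26, 2.182, 0.001]
contact_force: [-1.9, 0.2, 5.1]
finger_gap: 0.0396
finger_force: 61.3
```

On the floor (5 N upward). Now I release, retreat and look.

Call:
arm_command(
  commands=[
    {"x": 0,"y": 0,"z": 0,"wx": 0,"wy": 0,"wz": 0,"hand": 0},
    {"x": 0,"y": 0,"z": 0,"wx": 0,"wy": 0,"wz": 0,"hand": 0},
    {"x": 0,"y": 0,"z": 0,"wx": 0,"wy": 0,"wz": 0,"hand": 0},
    {"x": 0,"y": 0,"z": 0,"wx": 0,"wy": 0,"wz": 0,"hand": 0},
    {"x": 0,"y": 0,"z": 25,"wx": 0,"wy": 0,"wz": 0,"hand": 0},
    {"x": 0,"y": 0,"z": 40,"wx": 0,"wy": 0,"wz": 0,"hand": 0},
    {"x": 0,"y": 0,"z": 50,"wx": 0,"wy": 0,"wz": 0,"hand": 0},
    {"x": 0,"y": 50,"z": 30,"wx": 0,"wy": 0,"wz": 0,"hand": 0},
    {"x": -10,"y": 55,"z": 0,"wx": 0,"wy": 0,"wz": 0,"hand": 0},
    {"x": -10,"y": 55,"z": 0,"wx": 0,"wy": 0,"wz": 0,"hand": 0},
    {"x": -10,"y": 55,"z": 0,"wx": 0,"wy": 0,"wz": 0,"hand": 0},
    {"x": -10,"y": 55,"z": 0,"wx": 0,"wy": 0,"wz": 0,"hand": 0},
    {"x": 0,"y": 0,"z": 0,"wx": 0,"wy": 0,"wz": 0,"hand": 0},
    {"x": 0,"y": 0,"z": 0,"wx": 0,"wy": 0,"wz": 0,"hand": 0},
  ],
)

```text
time_s: 16.82
tool_pos: [0.4673, 0.2697, 0.2298]
tcp_rot: [2.259, 2.183, -0.001]
contact_force: [0.3, -0.1, -1.0]
finger_gap: 0.0859
finger_force: 0.0
```

```bash
python3 row.py; python3 - <<'E'
from h import *
import glob
im,_=robot.capture('scene'); a=cv2.resize(im[110:290,150:340,::-1],(400,379))
b=cv2.imread(sorted(glob.glob('pics/row1*.png'))[-1]); b=cv2.resize(b,(400,283))
b=np.vstack([b,np.zeros((96,400,3),np.uint8)]); cv2.imwrite('pics/end.png',np.hstack([a,b]))
E
```

```text
1395 [509.4  44.2] [116.4  40.6] 87.7 0.142
368 [506.7 -32.3] [30.  40.1] 87.8 0.143
```

View pics/end.png

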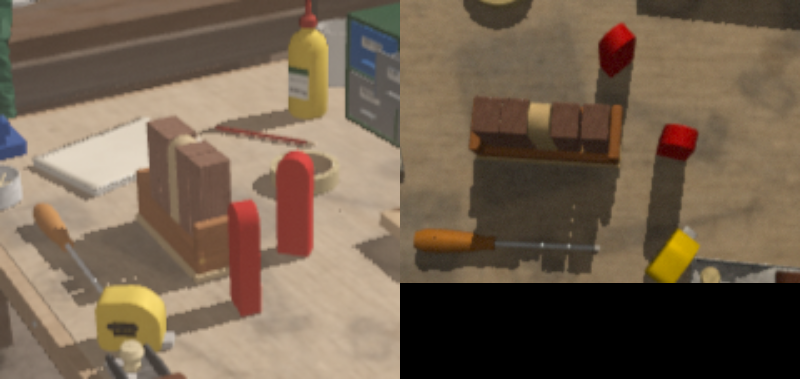

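All five pieces stand upright and level in the rack, with the loose block just right of the index board at (565,125). The bystanders haven't moved.

```bash
python3 -c "
from cell import robot; print(robot.finish_job())"
```

```text
the job is handed in; nothing more can be done
None
```

The loose block is filed directly to the right of the index board, down on the rack floor, with all five pieces upright and the bystanders unmoved; I handed the job in at about 17 s.

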